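Make up two microscope kits

ROBOT

A 7-joint arm with a two-finger parallel gripper is mounted at the origin on the work surface. World frame = base frame: x ahead of the robot, y to its left, z up, the work surface at z = 0. Lengths are in m, angles in degrees, forces in N, time in s.
With the tool pointing down it reaches from about 0.4 to 0.875 m from the base axis. Payload 19.3 kg.
Tool frame: the origin (TCP) lies at the centre of the arm's flange, where the gripper is bolted on; the fingertips stand 173 mm ahead of it and the grasp point (between the pads) lies 155 mm ahead of it; z points along the fingers, y is the direction in which the jaws open and shut (so a half turn about z gives the same grasp; the last joint's range is limited). The gripper opens to 85 mm and grips with 20 to 120 N. Pads are 22 mm wide; open, the fingers measure 114 mm over their backs; the gripper's body (76 mm by 85 mm) begins 54 mm behind the grasp point. The pads swing forward as they close: fully open they stand 13 mm farther back than shut.
Start: joints at [-71.345, 29.874, -2.08, 91.645, 1.215, 58.505, -6.463], TCP at [0.241, 0.577, 0.405] pointing down, gripper open.
Joint ranges: [-166.77, 166.77], [-17.47, 122.26], [-85.68, 81.53], [9.62, 139.38], [-72.42, 252.41], [9.2, 110.78], [-144.41, 144.41]. Speed limits (degrees/s): [108.29, 108.29, 136.94, 136.94, 172.46, 172.46, 172.46].

INTERFACE

Orientations are given as a 3x3 rotation matrix whose columns are the frame's x, y, z axes.
In Python, from rig import manip gives the robot as it stands.
- The arm moves only by the shell command python3 -m handwheel 'ROWS' [FORCE]. ROWS is a JSON object of lists of equal length, an entry for each row: "fingers": the opening, from -1 (shut) to 1 (fully open); "slide": the shift along the tool's x, y, z in m, a list of three; "twist": the turn, a rotation vector about the tool's x, y, z in rad, a list of three. In form: {"fingers": [fingers, ...], "slide": [[dx, dy, dz], ...], "twist": [[wx, wy, wz], ...]}. A call has 1 to 20 rows; each row is the pose to reach, as a shift and turn from the pose commanded when the call began, along the tool's axes at that moment; what a row does not reach only later rows make up. A row lasts 1/10 s, in which the tool goes at most 50 mm and 8.59 degrees, less where a joint would pass 70% of its speed; a pose out of reach is approached as far as the arm can. A call with a gripper value outside its range is refused whole. The fingers move at their own pace and stop on an object; FORCE is the grip in N (left out, the last holds). Time passes only in rows, so rows that repeat a pose let the fingers close. It gives the time, the measured TCP pose, the force and the opening at its end, in the units of the state.
- manip.get_state(): the state, without advancing time (a new reading comes with each control period).
- manip.snapshot(name): name is "side" or "top"; returns (picture, depth): 420x560x3 uint8, red, green, blue; 420x560 float32, m along the optical axis (not along the pixel's ray), 0 where there is no reading.
- manip.get_calibration(name): a dict with "fov_y" (degrees; the focal length in pixels is half the picture's height over the tangent of half this angle, whatever the lens; pixels are square), "cx", "cy" (the principal point, pixels), "pose" (4x4, takes a point from camera to world coordinates). Camera axes: x right, y up, looking along -z (the intrinsics and any distortion apply to the point x, -y, -z); pixel columns grow to the right and rows downward; lengths in m; the calibration is good to about 2 mm. A picture is of the moment at which its call begins. get_calibration takes no time and is no camera call.
- manip.job_done(): hands the job in, once; it reports no verdict.
Trained networks look in the newest picture that a camera, given by its name, has taken for a name from the list of things; names that differ only in an ending like _2 or _b are one class to them, and where a whole thing is asked for, a point or a joint stands for the part that bears it (a point fixed in the world has none). Each returns a list of dicts, best first, with "confidence" (0 to 1); they miss things now and then, are a little off and sometimes report something else, mostly with a low value. They report only what shows in the picture. A call takes as long as a camera call. They do not tell look-alikes from the thing itself.
- manip.find_in(camera, name): "position" ([x, y, z] in m, in the coordinates of the camera as it stood for that picture, good to about 4 mm: the middle of the surface that is visible of it).
- manip.silhouettes(camera, name): "region" (420x560 bool, what is visible of it).
- manip.place_of(camera, name): "position" ([x, y, z] in m, in the coordinates of the camera as it stood for that picture, good to about 4 mm: a listed point, or the origin of a listed thing).
The state is a dict: "t": time; "joints": joint angles; "qvel": joint speeds; "tau": joint torques, N m; "tool_pos": TCP position; "ee_rot": TCP orientation; "contact_force": force on the tool from outside, world axes, zero at the start; "ft_torque": the same for the moment, N m; "width": finger opening in m.
Only numpy, scipy, OpenCV 4.12 (cv2) and the standard library are available. Lean on these libraries where they do the work, as an engineer would, in place of code of your own. Each camera call takes 0.05 s, during which the arm holds its last target. There are 200 camera calls.

TASK

Make up the two microscope kits from the parts on the bench: the long slim objective and the square filter cube go into the tray with two compartments; the eyepiece, the short wide objective and the lidded sample pot go into the tray with three. Give each part a compartment of its own (within a tray it does not matter which), standing upright on the tray's floor the way it stands on the bench now, and leave the petri dish, the slide mailer and the dust cap where they are.

Things in the scene. Friction and masses are not known exactly. Their poses are not given: they have to be found in the camera images.
- long_objective: Long slim microscope objective: bright steel cylinder 27 mm in diameter up to 44 mm, then tapering to a 15 mm nose with a small lens, 60 mm high in all; dark knurled bands near the foot; about 120 g. Loose, standing on the bench; origin at the centre of its underside, z up.
- filter_cube: Filter cube: black plastic square block 36 x 36 mm, 42 mm high, with a round steel-rimmed window on top; about 80 g; x and y run square to its side faces. Loose, standing on the bench; origin at the centre of its underside, z up.
- eyepiece: Eyepiece: steel tube 31 mm in diameter and 16 mm high below a black barrel 40 mm in diameter from 16 to 48 mm height (the top), with a grey ring and a lens on top; about 100 g. Loose, standing on the bench; origin at the centre of its underside, z up.
- short_objective: Short wide microscope objective: plain steel cylinder 34 mm in diameter, 40 mm high, with a wide dark-rimmed lens on its flat top and dark knurled bands near the foot; about 110 g. Loose, standing on the bench; origin at the centre of its underside, z up.
- sample_pot: Sample pot: straight clear pot with a plain white lid of the same width, 44 mm in diameter, 44 mm high; about 70 g. Loose, standing on the bench; origin at the centre of its underside, z up.
- tray_two: Bright aluminium kit tray, fixed to the bench, with two square compartments in a single row; outside 136 x 70 mm, walls only 10 mm high and 4 mm thick, floor 4 mm thick. Each compartment is 62 x 62 mm inside. Origin: centre of the underside, on the bench; x runs along the row, z up. Compartment centres lie at -33 and +33 mm along x, y = 0; parts stand on the floor at z = 4 mm.
- tray_three: Bright aluminium kit tray, fixed to the bench, with three square compartments in a single row; outside 202 x 70 mm, walls only 10 mm high and 4 mm thick, floor 4 mm thick. Each compartment is 62 x 62 mm inside. Origin: centre of the underside, on the bench; x runs along the row, z up. Compartment centres lie at -66, 0 and +66 mm along x, y = 0; parts stand on the floor at z = 4 mm.
- petri_dish: Closed clear petri dish with a green culture (50 mm green disc seen from above), 60 mm in diameter, 16 mm high. Loose bystander, not part of any kit; origin at the centre of its underside, z up.
- slide_mailer: White flat slide mailer, 78 x 30 mm (x is its length), 13 mm high. Loose bystander, not part of any kit; origin at the centre of its underside, z up.
- dust_cap: Plain grey plastic dust cap, a low disc 46 mm in diameter, 14 mm high. Loose bystander, not part of any kit; origin at the centre of its underside, z up.
There are look-alikes about, which are no part of the job. What is shaped like the filter_cube but orange is not meant.

How it is judged (in metres and radians):
At the end, for the whole second after the job is handed in: Every part stands in a compartment of its own in its kit's tray: origin within 26 mm of that compartment's centre along each tray axis and 1 to 7.5 mm above the tray's underside, upright within 0.12 rad, at rest (under 20 mm/s). Petri dish, slide mailer, dust cap within 25 mm of their start (y of long_objective in the frame of tray_two between -0.026 and 0.026 m and z of long_objective in the frame of tray_two between 0.001 and 0.0075 m and angle between each of long_objective, filter_cube, eyepiece, short_objective, sample_pot's own z axis and vertical below 0.12 rad and linear speed of each of long_objective, filter_cube, eyepiece, short_objective, sample_pot below 0.02 m/s and y of filter_cube in the frame of tray_two between -0.026 and 0.026 m and z of filter_cube in the frame of tray_two between 0.001 and 0.0075 m and ((x of long_objective in the frame of tray_two between -0.059 and -0.007 m and x of filter_cube in the frame of tray_two between 0.007 and 0.059 m) or (x of long_objective in the frame of tray_two between 0.007 and 0.059 m and x of filter_cube in the frame of tray_two between -0.059 and -0.007 m)) and y of eyepiece in the frame of tray_three between -0.026 and 0.026 m and z of eyepiece in the frame of tray_three between 0.001 and 0.0075 m and y of short_objective in the frame of tray_three between -0.026 and 0.026 m and z of short_objective in the frame of tray_three between 0.001 and 0.0075 m and y of sample_pot in the frame of tray_three between -0.026 and 0.026 m and z of sample_pot in the frame of tray_three between 0.001 and 0.0075 m and ((x of eyepiece in the frame of tray_three between -0.092 and -0.04 m and x of short_objective in the frame of tray_three between -0.026 and 0.026 m and x of sample_pot in the frame of tray_three between 0.04 and 0.092 m) or (x of eyepiece in the frame of tray_three between -0.092 and -0.04 m and x of short_objective in the frame of tray_three between 0.04 and 0.092 m and x of sample_pot in the frame of tray_three between -0.026 and 0.026 m) or (x of eyepiece in the frame of tray_three between -0.026 and 0.026 m and x of short_objective in the frame of tray_three between -0.092 and -0.04 m and x of sample_pot in the frame of tray_three between 0.04 and 0.092 m) or (x of eyepiece in the frame of tray_three between -0.026 and 0.026 m and x of short_objective in the frame of tray_three between 0.04 and 0.092 m and x of sample_pot in the frame of tray_three between -0.092 and -0.04 m) or (x of eyepiece in the frame of tray_three between 0.04 and 0.092 m and x of short_objective in the frame of tray_three between -0.092 and -0.04 m and x of sample_pot in the frame of tray_three between -0.026 and 0.026 m) or (x of eyepiece in the frame of tray_three between 0.04 and 0.092 m and x of short_objective in the frame of tray_three between -0.026 and 0.026 m and x of sample_pot in the frame of tray_three between -0.092 and -0.04 m)) and distance of each of petri_dish, slide_mailer, dust_cap from where it was at the start of the episode below 0.025 m); the robot touches nothing.
It fails at once if the petri dish, the slide mailer or the dust cap is moved 25 mm or more from its place (distance of any of petri_dish, slide_mailer, dust_cap from where it was at the start of the episode above 0.025 m).
It also fails if it takes over 120 s, if anything falls off the work surface, if the arm or the gripper's body presses on something with over 40 N, if the wrist force passes 120 N, or if a joint passes its speed limit or range.

## Working session

There is one attempt and no reset: what is moved stays moved. The work goes in short steps, Python scripts to look and compute and a shell command to move; the robot and the scene stay as the last step left them, time stands still between calls to the robot, and variables do not carry over. Pictures are saved under pics/ and viewed, about 12 in all and at most 16, crops included, and the job is handed in when it is done.

```bash
mkdir -p pics; cat > h.py <<'E'
import numpy as np, cv2
from rig import manip
def world(cam,p):
    T=np.array(manip.get_calibration(cam)["pose"]); return T[:3,:3]@np.array(p)+T[:3,3]
def snap(cam,fn=None):
    im,d=manip.snapshot(cam)
    if fn: cv2.imwrite('pics/'+fn,im[:,:,::-1])
    return im,d
def pix(cam,w):
    c=manip.get_calibration(cam);T=np.array(c["pose"]);f=210/np.tan(np.radians(c["fov_y"]/2))
    p=T[:3,:3].T@(np.array(w)-T[:3,3]); return c["cx"]+f*p[0]/-p[2], c["cy"]-f*p[1]/-p[2]
def cloud(cam,d):
    c=manip.get_calibration(cam);T=np.array(c["pose"]);f=210/np.tan(np.radians(c["fov_y"]/2))
    v,u=np.mgrid[:420,:560]; P=np.stack([(u-c["cx"])/f*d,-(v-c["cy"])/f*d,-d],-1)
    return P@T[:3,:3].T+T[:3,3]
E
python3 - <<'E'
from h import *
for c in("top","side"):
    snap(c,c+"1.png"); k=manip.get_calibration(c); print({a:(np.round(b,3).tolist()) if a!='model' else b for a,b in k.items()})
    for n in "long_objective filter_cube eyepiece short_objective sample_pot tray_two tray_three petri_dish slide_mailer dust_cap".split():
        for r in manip.place_of(c,n)[:3]:
            w=world(c,r["position"]); print(c,n,round(r["confidence"],2),w.round(3),np.round(pix(c,w)))
s=manip.get_state();print(s)
E
```

```text
{'fov_y': 54.376, 'cx': 276.41, 'cy': 204.953, 'pose': [[0.14, 0.967, -0.215, 0.305], [-0.99, 0.138, -0.026, -0.016], [0.005, 0.216, 0.976, 0.871], [0.0, 0.0, 0.0, 1.0]]}
top long_objective 0.47 [ 0.672 -0.108  0.001] [338. 137.]
top filter_cube 0.94 [ 0.432 -0.123 -0.001] [333. 242.]
top filter_cube 0.93 [ 0.281 -0.215  0.001] [369. 321.]
top filter_cube 0.71 [ 0.363 -0.248 -0.003] [387. 284.]
top eyepiece 0.77 [ 0.544 -0.13  -0.004] [341. 193.]
top short_objective 0.61 [ 0.446 -0.007  0.004] [280. 228.]
top sample_pot 0.75 [0.561 0.13  0.001] [226. 169.]
top tray_two 0.94 [ 0.506 -0.277 -0.004] [406. 219.]
top tray_two 0.26 [0.439 0.123 0.   ] [220. 223.]
top tray_three 0.89 [ 0.499  0.273 -0.004] [158. 188.]
top tray_three 0.63 [ 0.562  0.13  -0.001] [226. 169.]
top petri_dish 0.87 [0.438 0.124 0.002] [219. 224.]
top slide_mailer 0.89 [ 0.563 -0.003 -0.003] [285. 177.]
top dust_cap 0.67 [ 0.68   0.12  -0.002] [239. 121.]
{'fov_y': 44.86, 'cx': 281.61, 'cy': 205.838, 'pose': [[0.861, 0.252, -0.443, 0.036], [-0.509, 0.421, -0.751, -0.707], [-0.002, 0.872, 0.49, 0.519], [0.0, 0.0, 0.
[... 876 characters left out ...]
1562462,  58.50589324,  -6.46362943]), 'qvel': array([-0.00653772, -0.00117809, -0.09667294,  0.05137694,  0.04445751,
        0.05470803,  0.00839798]), 'tau': array([-8.80244606e-04, -9.26843262e+01,  1.97791390e+00, -3.70233500e+01,
        1.81099802e-02,  2.34344523e-03, -3.47532716e-05]), 'tool_pos': array([0.24098315, 0.57664681, 0.40468981]), 'ee_rot': array([[-9.22671026e-01,  3.85588094e-01, -2.98318164e-06],
       [ 3.85588094e-01,  9.22671024e-01, -6.41014819e-05],
       [-2.19642730e-05, -6.02948593e-05, -9.99999998e-01]]), 'contact_force': array([ 0.81173234,  0.73576864, -0.77997157]), 'ft_torque': array([ 0.01995565, -0.03546335, -0.01074443]), 'width': 0.08546915140108634}
```

View pics/top1.png

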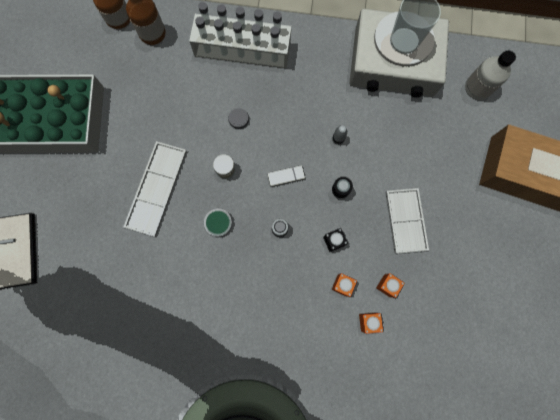

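View pics/side1.png

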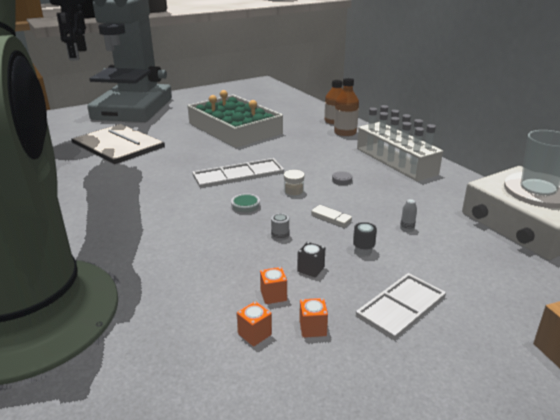

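The top view shows the long objective at (340,134), eyepiece (343,187), short objective (280,228), pot (224,166), tray_two (407,220) and tray_three (156,188). There are four cube-shaped things: black at (336,240) and orange at (346,285), (392,286) and (372,323). Only the black one fits filter_cube. I'll confirm it in a crop and refine the poses.

```bash
python3 - <<'E'
from h import *
E={"long_objective":(.669,-.109),"filter_cube":(.433,-.125),"eyepiece":(.547,-.13),"short_objective":(.445,-.008),"sample_pot":(.561,.13),"petri_dish":(.438,.123),"slide_mailer":(.563,-.004),"dust_cap":(.68,.12)}
top=None
for c in("top","side"):
    im,d=snap(c); W=cloud(c,d); ok=d>0
    tab=ok&(np.abs(W[...,2])<.008)&(W[...,0]>.4)&(W[...,0]<.7)&(abs(W[...,1])<.2)
    print(c,"table z",np.median(W[tab][:,2]))
    for n,e in E.items():
        m=ok&(np.hypot(W[...,0]-e[0],W[...,1]-e[1])<.045)&(W[...,2]>.008)
        P=W[m]; zt=np.percentile(P[:,2],97); t=P[P[:,2]>zt-.005]
        (cx,cy),(w,h),a=cv2.minAreaRect((t[:,:2]*1000).astype(np.float32))
        print(c,n,len(P),"ztop",zt.round(3),"rect",round(cx),round(cy),round(w),round(h),round(a,1),"circ",np.round(cv2.minEnclosingCircle((t[:,:2]*1000).astype(np.float32))[0],1))
    for n in("tray_two","tray_three"):
        manip.snapshot(c)
        for r in manip.silhouettes(c,n)[:1]:
            P=W[r["region"]&ok]; P=P[(abs(P[:,2])<.02)]
            (cx,cy),(w,h),a=cv2.minAreaRect((P[:,:2]*1000).astype(np.float32)); print(c,n,r["confidence"],round(cx,1),round(cy,1),round(w),round(h),round(a,1))
    if c=="top":
        cv2.imwrite("pics/crop1.png",cv2.resize(im[100:340,205:435],None,fx=2.5,fy=2.5,interpolation=2)[:,:,::-1])
E
```

```text
top table z 0.00011189037137371294
top long_objective 195 ztop 0.061 rect 668 -108 16 14 42.9 circ [ 668.6 -108.6]
top filter_cube 356 ztop 0.044 rect 436 -124 36 36 30.9 circ [ 435.6 -123.8]
top eyepiece 350 ztop 0.051 rect 548 -125 38 39 27.8 circ [ 548.1 -125.8]
top short_objective 241 ztop 0.043 rect 444 -6 31 31 8.3 circ [444.9  -6.6]
top sample_pot 413 ztop 0.047 rect 559 131 43 42 50.4 circ [559.8 130.6]
top petri_dish 623 ztop 0.019 rect 440 126 58 58 9.2 circ [439.8 125.8]
top slide_mailer 475 ztop 0.016 rect 563 -4 30 77 21.4 circ [563.7  -4.3]
top dust_cap 312 ztop 0.018 rect 682 121 44 43 83.8 circ [681.9 120.9]
top tray_two 0.73 505.0 -275.6 141 77 12.8
top tray_three 0.84 499.3 276.2 77 207 81.4
side table z 0.0010155562311877642
side long_objective 383 ztop 0.061 rect 666 -113 17 16 72.2 circ [ 666.7 -112. ]
side filter_cube 721 ztop 0.044 rect 434 -128 39 37 29.7 circ [ 433.9 -128.1]
side eyepiece 601 ztop 0.051 rect 546 -129 40 41 9.0 circ [ 546.6 -127.9]
side short_objective 403 ztop 0.043 rect 443 -11 33 32 74.3 circ [443.6 -10.6]
side sample_pot 440 ztop 0.046 rect 557 126 46 41 83.4 circ [559.7 125.7]
side petri_dish 425 ztop 0.019 rect 437 122 61 58 34.6 circ [438.4 122.7]
side slide_mailer 392 ztop 0.015 rect 561 -7 33 80 21.7 circ [561.8  -7.3]
side dust_cap 189 ztop 0.017 rect 681 116 46 43 2.9 circ [682.  116.3]
side tray_two 0.7 506.4 -277.0 151 72 13.4
side tray_three 0.74 494.6 270.1 77 202 81.4
```

View pics/crop1.png

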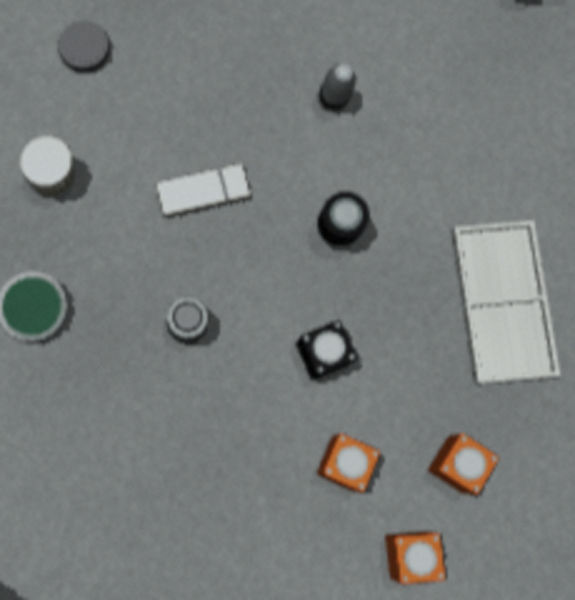

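The crop confirms the black cube at top pixel (336,240), with the three orange ones below it. Both cameras agree to about 4 mm. First move: align the tool with the world axes above the pot.

```bash
python3 -m handwheel '{"fingers":[1,1,1,1,1,1,1,1,1,1,1,1,1,1,1,1,1,1,1,1],"slide":[[-0.4675,-0.291,0.105],[-0.4675,-0.291,0.105],[-0.4675,-0.291,0.105],[-0.4675,-0.291,0.105],[-0.4675,-0.291,0.105],[-0.4675,-0.291,0.105],[-0.4675,-0.291,0.105],[-0.4675,-0.291,0.105],[-0.4675,-0.291,0.105],[-0.4675,-0.291,0.105],[-0.4675,-0.291,0.105],[-0.4675,-0.291,0.105],[-0.4675,-0.291,0.105],[-0.4675,-0.291,0.105],[-0.4675,-0.291,0.105],[-0.4675,-0.291,0.105],[-0.4675,-0.291,0.105],[-0.4675,-0.291,0.105],[-0.4675,-0.291,0.105],[-0.4675,-0.291,0.105]],"twist":[[0,0,-0.396],[0,0,-0.396],[0,0,-0.396],[0,0,-0.396],[0,0,-0.396],[0,0,-0.396],[0,0,-0.396],[0,0,-0.396],[0,0,-0.396],[0,0,-0.396],[0,0,-0.396],[0,0,-0.396],[0,0,-0.396],[0,0,-0.396],[0,0,-0.396],[0,0,-0.396],[0,0,-0.396],[0,0,-0.396],[0,0,-0.396],[0,0,-0.396]]}' 40
python3 - <<'E'
from h import *
snap("side","side2.png")
E
```

```text
t: 3.6
tool_pos: [0.5601, 0.128, 0.2997]
ee_rot: [[-1.0, -0.0, 0.0], [-0.0, 1.0, -0.0], [-0.0, -0.0, -1.0]]
contact_force: [-0.3, -0.9, 0.0]
width: 0.0855
```

View pics/side2.png

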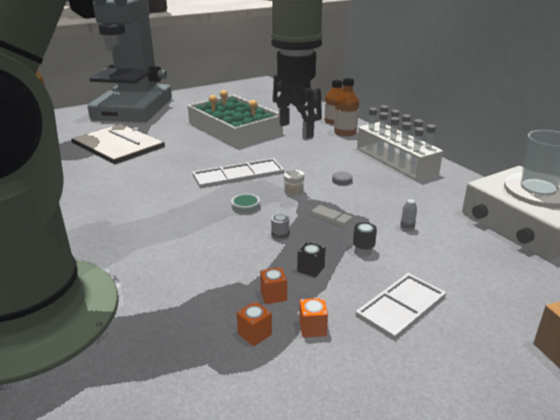

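The side view shows the gripper straight above the pot (pot at (294,182), fingers at about (297,120)). I'll descend and grip.

```bash
python3 -m handwheel '{"fingers":[1,1,1,1,1,1,-1,-1,-1,-1,-1,-1,-1,-1,-1,-1,-1,-1],"slide":[[0,0,0.04],[0,0,0.08],[0,0,0.105],[0,0,0.115],[0,0,0.117],[0,0,0.117],[0,0,0.117],[0,0,0.117],[0,0,0.117],[0,0,0.117],[0,0,0.117],[0,0,0.117],[0,0,0.117],[0,0,0.117],[0,0,0.117],[0,0,0.117],[0,0,0.117],[0,0,0.117]],"twist":[[0,0,0],[0,0,0],[0,0,0],[0,0,0],[0,0,0],[0,0,0],[0,0,0],[0,0,0],[0,0,0],[0,0,0],[0,0,0],[0,0,0],[0,0,0],[0,0,0],[0,0,0],[0,0,0],[0,0,0],[0,0,0]]}' 40
```

```text
t: 5.45
tool_pos: [0.5604, 0.128, 0.1836]
ee_rot: [[-1.0, -0.0, 0.001], [-0.0, 1.0, 0.0], [-0.001, 0.0, -1.0]]
contact_force: [-1.8, -1.2, 10.8]
width: 0.0432
```

```bash
python3 -m handwheel '{"fingers":[-1,-1,-1,-1,-1,-1,-1,-1,-1,-1,-1,-1,-1],"slide":[[0,0,-0.01],[0,0,-0.04],[0,0,-0.08],[0,0.02,-0.08],[0,0.06,-0.08],[0,0.1,-0.08],[-0.002,0.125,-0.08],[-0.002,0.135,-0.08],[-0.002,0.135,-0.05],[-0.002,0.135,-0.025],[-0.002,0.135,-0.025],[-0.002,0.135,-0.025],[-0.002,0.135,-0.025]],"twist":[[0,0,0],[0,0,0],[0,0,0],[0,0,0],[0,0,0],[0,0,0],[0,0,0],[0,0,0],[0,0,0],[0,0,0],[0,0,0],[0,0,0],[0,0,0]]}'
python3 - <<'E'
from h import *
im,d=snap("side"); W=cloud("side",d)
cv2.imwrite("pics/s3.png",cv2.resize(im[80:260,160:400],None,fx=3,fy=3,interpolation=2)[:,:,::-1])
E
```

```text
t: 6.75
tool_pos: [0.5626, 0.2627, 0.2093]
ee_rot: [[-1.0, 0.0, 0.002], [0.0, 1.0, 0.001], [-0.002, 0.001, -1.0]]
contact_force: [1.2, -0.1, 0.0]
width: 0.0434
```

View pics/s3.png

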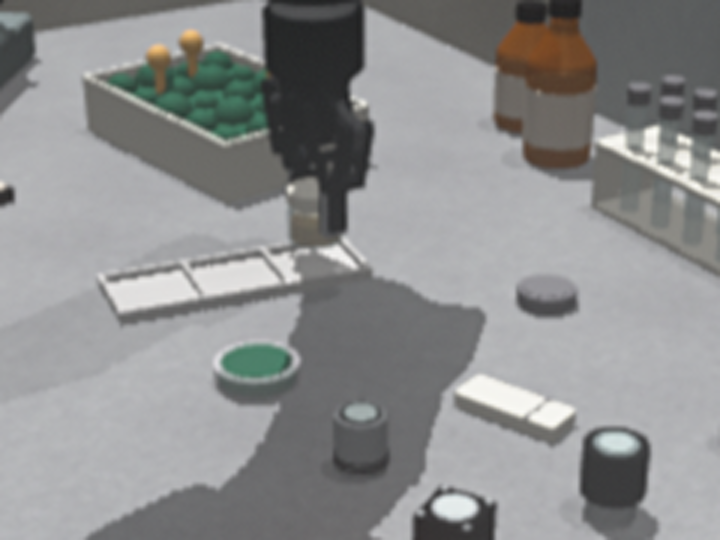

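The pot is held upright over the far compartment of tray_three (crop (310,215)). I'll lower, release and rise.

```bash
python3 -m handwheel '{"fingers":[-1,-1,-1,-1,1,1,1,1,1,1,1,1,1,1],"slide":[[0,0,0.01],[0,0,0.018],[0,0,0.0205],[0,0,0.0205],[0,0,0.0205],[0,0,0.0205],[0,0,0.0205],[0,0,0.0205],[0,0,0.0205],[0,0,0.0205],[0,0,-0.01],[0,0,-0.05],[0,0,-0.092],[0,0,-0.092]],"twist":[[0,0,0],[0,0,0],[0,0,0],[0,0,0],[0,0,0],[0,0,0],[0,0,0],[0,0,0],[0,0,0],[0,0,0],[0,0,0],[0,0,0],[0,0,0],[0,0,0]]}'
```

```text
t: 8.2
tool_pos: [0.5633, 0.2634, 0.3051]
ee_rot: [[-1.0, 0.0, 0.007], [0.0, 1.0, 0.004], [-0.007, 0.004, -1.0]]
contact_force: [0.6, -0.1, -0.5]
width: 0.0853
```

```bash
python3 -m handwheel '{"fingers":[1,1,1,1,1,1,1,1,1,1,1,1,1,1,1,1,1],"slide":[[0.02,-0.04,0],[0.035,-0.08,0],[0.052,-0.12,0],[0.07,-0.16,0],[0.087,-0.2,0],[0.105,-0.24,0],[0.114,-0.262,0],[0.118,-0.272,0],[0.118,-0.272,0],[0.118,-0.272,0],[0.118,-0.272,0.04],[0.118,-0.272,0.08],[0.118,-0.272,0.105],[0.118,-0.272,0.115],[0.118,-0.272,0.118],[0.118,-0.272,0.118],[0.118,-0.272,0.118]],"twist":[[0,0,0],[0,0,0],[0,0,0],[0,0,0],[0,0,0],[0,0,0],[0,0,0],[0,0,0],[0,0,0],[0,0,0],[0,0,0],[0,0,0],[0,0,0],[0,0,0],[0,0,0],[0,0,0],[0,0,0]]}'
python3 -m handwheel '{"fingers":[-1,-1,-1,-1,-1,-1,-1,-1,-1,-1,-1,-1],"slide":[[0,0,0],[0,0,0],[0,0,0],[0,0,0],[0,0,0],[0,0,0],[0,0,0],[0,0,0],[0,0,0],[0,0,0],[0,0,0],[0,0,0]],"twist":[[0,0,0],[0,0,0],[0,0,0],[0,0,0],[0,0,0],[0,0,0],[0,0,0],[0,0,0],[0,0,0],[0,0,0],[0,0,0],[0,0,0]]}'
```

```text
t: 9.9
tool_pos: [0.4446, -0.0089, 0.1827]
ee_rot: [[-1.0, -0.0, 0.002], [-0.0, 1.0, 0.0], [-0.002, 0.0, -1.0]]
contact_force: [0.6, -0.2, 0.3]
width: 0.085
t: 11.1
tool_pos: [0.4442, -0.0092, 0.1821]
ee_rot: [[-1.0, 0.0, 0.001], [0.0, 1.0, -0.0], [-0.001, -0.0, -1.0]]
contact_force: [-1.8, -0.4, 11.6]
width: 0.033
```

```bash
python3 -m handwheel '{"fingers":[-1,-1,-1,-1,-1,-1,-1,-1,-1,-1,-1,-1,-1,-1,-1,-1,-1,-1,-1,-1],"slide":[[0,0,-0.01],[0,0,-0.04],[0,0,-0.08],[0,0.02,-0.09],[0,0.06,-0.09],[0,0.1,-0.09],[0.005,0.14,-0.09],[0.01,0.18,-0.09],[0.012,0.22,-0.09],[0.012,0.26,-0.09],[0.012,0.28,-0.09],[0.012,0.292,-0.09],[0.012,0.292,-0.09],[0.012,0.292,-0.06],[0.012,0.292,-0.03],[0.012,0.292,-0.015],[0.012,0.292,-0.007],[0.012,0.292,-0.0045],[0.012,0.292,-0.0045],[0.012,0.292,-0.0045]],"twist":[[0,0,0],[0,0,0],[0,0,0],[0,0,0],[0,0,0],[0,0,0],[0,0,0],[0,0,0],[0,0,0],[0,0,0],[0,0,0],[0,0,0],[0,0,0],[0,0,0],[0,0,0],[0,0,0],[0,0,0],[0,0,0],[0,0,0],[0,0,0]]}'
python3 -m handwheel '{"fingers":[1,1,1,1,1,1,1,1,1,1],"slide":[[0,0,0],[0,0,0],[0,0,0],[0,0,0],[0,0,0],[0,0,0],[0,0,-0.02],[0,0,-0.06],[0,0,-0.1],[0,0,-0.1135]],"twist":[[0,0,0],[0,0,0],[0,0,0],[0,0,0],[0,0,0],[0,0,0],[0,0,0],[0,0,0],[0,0,0],[0,0,0]]}'
```

```text
t: 13.1
tool_pos: [0.4325, 0.2825, 0.187]
ee_rot: [[-1.0, 0.001, 0.001], [0.001, 1.0, 0.0], [-0.001, 0.0, -1.0]]
contact_force: [0.7, 1.0, -1.4]
width: 0.0334
t: 14.1
tool_pos: [0.4326, 0.2831, 0.3031]
ee_rot: [[-1.0, 0.0, 0.003], [0.0, 1.0, 0.002], [-0.003, 0.002, -1.0]]
contact_force: [0.6, -0.1, 0.3]
width: 0.085
```

```bash
python3 -m handwheel '{"fingers":[1,1,1,1,1,1,1,1,1,1,1,1,1,1,1,1,1,1,1,1],"slide":[[-0.012,-0.04,0],[-0.023,-0.08,0],[-0.034,-0.12,0],[-0.045,-0.16,0],[-0.056,-0.2,0],[-0.067,-0.24,0],[-0.079,-0.28,0],[-0.09,-0.32,0],[-0.101,-0.36,0],[-0.11,-0.395,0],[-0.115,-0.411,0],[-0.115,-0.411,0],[-0.115,-0.411,0],[-0.115,-0.411,0.04],[-0.115,-0.411,0.08],[-0.115,-0.411,0.1],[-0.115,-0.411,0.11],[-0.115,-0.411,0.113],[-0.115,-0.411,0.113],[-0.115,-0.411,0.113]],"twist":[[0,0,0],[0,0,0],[0,0,0],[0,0,0],[0,0,0],[0,0,0],[0,0,0],[0,0,0],[0,0,0],[0,0,0],[0,0,0],[0,0,0],[0,0,0],[0,0,0],[0,0,0],[0,0,0],[0,0,0],[0,0,0],[0,0,0],[0,0,0]]}'
python3 -m handwheel '{"fingers":[-1,-1,-1,-1,-1,-1,-1,-1,-1,-1,-1,-1],"slide":[[0,0,0],[0,0,0],[0,0,0],[0,0,0],[0,0,0],[0,0,0],[0,0,0],[0,0,0],[0,0,0],[0,0,0],[0,0,0],[0,0,0]],"twist":[[0,0,0],[0,0,0],[0,0,0],[0,0,0],[0,0,0],[0,0,0],[0,0,0],[0,0,0],[0,0,0],[0,0,0],[0,0,0],[0,0,0]]}'
```

```text
t: 16.1
tool_pos: [0.5476, -0.1279, 0.1879]
ee_rot: [[-1.0, -0.0, 0.002], [-0.0, 1.0, -0.0], [-0.002, -0.0, -1.0]]
contact_force: [0.6, -0.0, 0.5]
width: 0.0857
t: 17.3
tool_pos: [0.5473, -0.1281, 0.1872]
ee_rot: [[-1.0, -0.0, 0.001], [-0.0, 1.0, -0.0], [-0.001, -0.0, -1.0]]
contact_force: [-0.5, 0.3, 7.8]
width: 0.0389
```

```bash
python3 -m handwheel '{"fingers":[-1,-1,-1,-1,-1,-1,-1,-1,-1,-1,-1,-1,-1,-1,-1,-1],"slide":[[0,0,-0.01],[0,0,-0.04],[0,0,-0.08],[0,0,-0.1],[0.005,0.04,-0.1],[0.01,0.08,-0.1],[0.015,0.12,-0.1],[0.02,0.16,-0.1],[0.025,0.2,-0.1],[0.03,0.24,-0.1],[0.035,0.28,-0.1],[0.04,0.32,-0.1],[0.045,0.36,-0.1],[0.05,0.39,-0.1],[0.05,0.401,-0.1],[0.05,0.401,-0.1]],"twist":[[0,0,0],[0,0,0],[0,0,0],[0,0,0],[0,0,0],[0,0,0],[0,0,0],[0,0,0],[0,0,0],[0,0,0],[0,0,0],[0,0,0],[0,0,0],[0,0,0],[0,0,0],[0,0,0]]}'
python3 -m handwheel '{"fingers":[-1,-1,-1,-1,-1,-1,-1,-1,1,1,1,1,1,1,1,1,1,1],"slide":[[0,0,0],[0,0,0.04],[0,0,0.07],[0,0,0.085],[0,0,0.092],[0,0,0.0955],[0,0,0.0955],[0,0,0.0955],[0,0,0.0955],[0,0,0.0955],[0,0,0.0955],[0,0,0.0955],[0,0,0.0955],[0,0,0.0955],[0,0,0.08],[0,0,0.04],[0,0,0],[0,0,-0.013]],"twist":[[0,0,0],[0,0,0],[0,0,0],[0,0,0],[0,0,0],[0,0,0],[0,0,0],[0,0,0],[0,0,0],[0,0,0],[0,0,0],[0,0,0],[0,0,0],[0,0,0],[0,0,0],[0,0,0],[0,0,0],[0,0,0]]}'
```

```text
t: 18.9
tool_pos: [0.4967, 0.2742, 0.287]
ee_rot: [[-1.0, -0.002, 0.0], [-0.002, 1.0, 0.001], [-0.0, 0.001, -1.0]]
contact_force: [-0.9, -0.6, -0.7]
width: 0.0393
t: 20.7
tool_pos: [0.4977, 0.2731, 0.3044]
ee_rot: [[-1.0, 0.0, 0.004], [0.0, 1.0, 0.003], [-0.004, 0.003, -1.0]]
contact_force: [-0.2, 0.0, -0.2]
width: 0.0852
```

```bash
python3 -m handwheel '{"fingers":[1,1,1,1,1,1,1,1,1,1,1,1,1,1],"slide":[[-0.018,-0.04,0],[-0.036,-0.08,0],[-0.053,-0.12,0],[-0.071,-0.16,0],[-0.089,-0.2,0],[-0.107,-0.24,0],[-0.124,-0.28,0],[-0.142,-0.32,0],[-0.16,-0.36,0],[-0.17,-0.383,0],[-0.17,-0.383,0],[-0.17,-0.383,0],[-0.17,-0.383,0],[-0.17,-0.383,0]],"twist":[[0,0,0],[0,0,0],[0,0,0],[0,0,0],[0,0,0],[0,0,0],[0,0,0],[0,0,0],[0,0,0],[0,0,0],[0,0,0],[0,0,0],[0,0,0],[0,0,0]]}'
python3 - <<'E'
from h import *
a,_=snap("top"); b,_=snap("side")
o=np.hstack([cv2.resize(a[80:260,120:440],(400,225)),cv2.resize(b[130:310,160:440],(350,225))])
cv2.imwrite("pics/c4.png",o[:,:,::-1])
E
```

```text
t: 22.1
tool_pos: [0.6671, -0.1089, 0.3]
ee_rot: [[-1.0, -0.002, -0.0], [-0.002, 1.0, 0.0], [0.0, 0.0, -1.0]]
contact_force: [0.3, -0.2, 0.0]
width: 0.0852
```

View pics/c4.png

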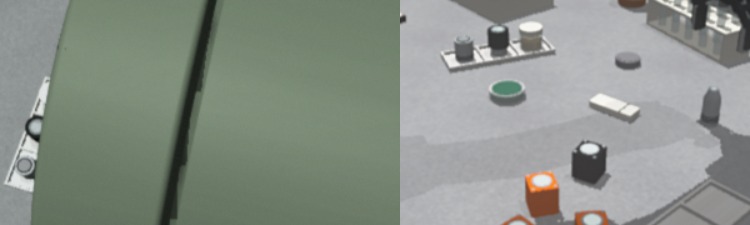

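The side half shows the short objective (463,47), eyepiece (498,37) and pot (531,36), each upright in its own compartment. The bystanders are undisturbed. Now the long objective.

```bash
python3 -m handwheel '{"fingers":[1,1,1,1,1,1,1,-1,-1,-1,-1,-1,-1,-1,-1,-1,-1,-1,-1],"slide":[[0,0,0.04],[0,0,0.08],[0,0,0.105],[0,0,0.115],[0,0,0.118],[0,0,0.118],[0,0,0.118],[0,0,0.118],[0,0,0.118],[0,0,0.118],[0,0,0.118],[0,0,0.118],[0,0,0.118],[0,0,0.118],[0,0,0.118],[0,0,0.118],[0,0,0.118],[0,0,0.118],[0,0,0.118]],"twist":[[0,0,0],[0,0,0],[0,0,0],[0,0,0],[0,0,0],[0,0,0],[0,0,0],[0,0,0],[0,0,0],[0,0,0],[0,0,0],[0,0,0],[0,0,0],[0,0,0],[0,0,0],[0,0,0],[0,0,0],[0,0,0],[0,0,0]]}'
```

```text
t: 24.1
tool_pos: [0.6672, -0.1101, 0.182]
ee_rot: [[-1.0, -0.0, 0.0], [-0.0, 1.0, -0.0], [-0.0, -0.0, -1.0]]
contact_force: [-1.5, 0.5, 5.2]
width: 0.0259
```

```bash
python3 -m handwheel '{"fingers":[-1,-1,-1,-1,-1,-1,-1,-1,-1,-1,-1,-1,-1,-1,-1,-1,-1,-1],"slide":[[0,0,-0.01],[0,0,-0.04],[0,0,-0.08],[0,0,-0.08],[0.02,-0.025,-0.08],[0.05,-0.062,-0.08],[0.08,-0.099,-0.08],[0.11,-0.136,-0.08],[0.125,-0.154,-0.08],[0.129,-0.159,-0.08],[0.129,-0.159,-0.08],[0.129,-0.159,-0.05],[0.129,-0.159,-0.025],[0.129,-0.159,-0.012],[0.129,-0.159,-0.006],[0.129,-0.159,-0.0045],[0.129,-0.159,-0.0045],[0.129,-0.159,-0.0045]],"twist":[[0,0,0],[0,0,0],[0,0,0],[0,0,0],[0,0,0],[0,0,0],[0,0,0],[0,0,0],[0,0,0],[0,0,0],[0,0,0],[0,0,0],[0,0,0],[0,0,0],[0,0,0],[0,0,0],[0,0,0],[0,0,0]]}'
python3 -m handwheel '{"fingers":[1,1,1,1,1,1,1,1,1,1,1],"slide":[[0,0,0],[0,0,0],[0,0,0],[0,0,0],[0,0,0],[0,0,0],[0,0,-0.02],[0,0,-0.06],[0,0,-0.1],[0,0,-0.1135],[0,0,-0.1135]],"twist":[[0,0,0],[0,0,0],[0,0,0],[0,0,0],[0,0,0],[0,0,0],[0,0,0],[0,0,0],[0,0,0],[0,0,0],[0,0,0]]}'
```

```text
t: 25.9
tool_pos: [0.5385, -0.2692, 0.1871]
ee_rot: [[-1.0, -0.0, 0.001], [-0.0, 1.0, -0.001], [-0.001, -0.001, -1.0]]
contact_force: [-0.1, -0.0, -1.4]
width: 0.0262
t: 27.0
tool_pos: [0.5386, -0.2693, 0.3019]
ee_rot: [[-1.0, -0.0, 0.003], [-0.0, 1.0, -0.001], [-0.003, -0.001, -1.0]]
contact_force: [-0.9, 0.4, 0.1]
width: 0.0858
```

```bash
python3 -m handwheel '{"fingers":[1,1,1,1,1,1,1,1,1,1,1,1,1,1,1,1,1,1],"slide":[[0.02,0.028,0],[0.045,0.062,0],[0.07,0.097,0],[0.09,0.125,0],[0.103,0.143,0],[0.103,0.143,0],[0.103,0.143,0],[0.103,0.143,0],[0.103,0.143,0],[0.103,0.143,0],[0.103,0.143,0.04],[0.103,0.143,0.08],[0.103,0.143,0.105],[0.103,0.143,0.115],[0.103,0.143,0.118],[0.103,0.143,0.118],[0.103,0.143,0.118],[0.103,0.143,0.118]],"twist":[[0,0,-0.1],[0,0,-0.2],[0,0,-0.3],[0,0,-0.4],[0,0,-0.5],[0,0,-0.524],[0,0,-0.524],[0,0,-0.524],[0,0,-0.524],[0,0,-0.524],[0,0,-0.524],[0,0,-0.524],[0,0,-0.524],[0,0,-0.524],[0,0,-0.524],[0,0,-0.524],[0,0,-0.524],[0,0,-0.524]]}'
python3 -m handwheel '{"fingers":[-1,-1,-1,-1,-1,-1,-1,-1,-1,-1,-1,-1],"slide":[[0,0,0],[0,0,0],[0,0,0],[0,0,0],[0,0,0],[0,0,0],[0,0,0],[0,0,0],[0,0,0],[0,0,0],[0,0,0],[0,0,0]],"twist":[[0,0,0],[0,0,0],[0,0,0],[0,0,0],[0,0,0],[0,0,0],[0,0,0],[0,0,0],[0,0,0],[0,0,0],[0,0,0],[0,0,0]]}'
```

```text
t: 28.8
tool_pos: [0.4355, -0.1263, 0.1827]
ee_rot: [[-0.866, -0.5, 0.002], [-0.5, 0.866, -0.0], [-0.001, -0.001, -1.0]]
contact_force: [0.3, 0.5, 0.2]
width: 0.0855
t: 30.0
tool_pos: [0.4352, -0.1261, 0.1819]
ee_rot: [[-0.866, -0.5, 0.0], [-0.5, 0.866, -0.0], [-0.0, -0.0, -1.0]]
contact_force: [-1.9, 0.7, 8.6]
width: 0.0355
```

```bash
python3 -m handwheel '{"fingers":[-1,-1,-1,-1,-1,-1,-1,-1,-1,-1,-1,-1,-1,-1,-1,-1,-1,-1],"slide":[[0,0,-0.01],[0,0,-0.04],[0,0,-0.08],[0,0,-0.09],[0.01,-0.03,-0.09],[0.02,-0.065,-0.09],[0.03,-0.1,-0.09],[0.04,-0.135,-0.09],[0.046,-0.156,-0.09],[0.046,-0.156,-0.09],[0.046,-0.156,-0.09],[0.046,-0.156,-0.055],[0.046,-0.156,-0.025],[0.046,-0.156,-0.012],[0.046,-0.156,-0.006],[0.046,-0.156,-0.0045],[0.046,-0.156,-0.0045],[0.046,-0.156,-0.0045]],"twist":[[0,0,0],[0,0,0],[0,0,0],[0,0,0],[0,0,0.06],[0,0,0.12],[0,0,0.18],[0,0,0.24],[0,0,0.297],[0,0,0.297],[0,0,0.297],[0,0,0.297],[0,0,0.297],[0,0,0.297],[0,0,0.297],[0,0,0.297],[0,0,0.297],[0,0,0.297]]}'
python3 -m handwheel '{"fingers":[1,1,1,1,1,1,1,1,1,1,1,1],"slide":[[0,0,0],[0,0,0],[0,0,0],[0,0,0],[0,0,0],[0,0,0],[0,0,-0.02],[0,0,-0.06],[0,0,-0.1],[0,0,-0.14],[0,0,-0.18],[0,0,-0.2]],"twist":[[0,0,0],[0,0,0],[0,0,0],[0,0,0],[0,0,0],[0,0,0],[0,0,0],[0,0,0],[0,0,0],[0,0,0],[0,0,0],[0,0,0]]}'
```

```text
t: 31.8
tool_pos: [0.4737, -0.2843, 0.1872]
ee_rot: [[-0.974, -0.225, 0.001], [-0.225, 0.974, -0.001], [-0.001, -0.001, -1.0]]
contact_force: [0.2, -0.4, -1.3]
width: 0.036
t: 33.0
tool_pos: [0.4736, -0.2843, 0.3896]
ee_rot: [[-0.974, -0.225, 0.003], [-0.225, 0.974, -0.002], [-0.003, -0.002, -1.0]]
contact_force: [0.6, 0.3, -0.4]
width: 0.0853
```

```bash
python3 -m handwheel '{"fingers":[1,1,1,1,1,1,1,1,1,1,1,1,1,1,1,1,1,1,1,1],"slide":[[-0.068,0.84,0],[-0.068,0.84,0],[-0.068,0.84,0],[-0.068,0.84,0],[-0.068,0.84,0],[-0.068,0.84,0],[-0.068,0.84,0],[-0.068,0.84,0],[-0.068,0.84,0],[-0.068,0.84,0],[-0.068,0.84,0],[-0.068,0.84,0],[-0.068,0.84,0],[-0.068,0.84,0],[-0.068,0.84,0],[-0.068,0.84,0],[-0.068,0.84,0],[-0.068,0.84,0],[-0.068,0.84,0],[-0.068,0.84,0]],"twist":[[0,0,0],[0,0,0],[0,0,0],[0,0,0],[0,0,0],[0,0,0],[0,0,0],[0,0,0],[0,0,0],[0,0,0],[0,0,0],[0,0,0],[0,0,0],[0,0,0],[0,0,0],[0,0,0],[0,0,0],[0,0,0],[0,0,0],[0,0,0]]}'
python3 - <<'E'
from h import *
R=lambda a:np.array([[np.cos(a),-np.sin(a)],[np.sin(a),np.cos(a)]])
for c in("top","side"):
    im,d=snap(c,c+"5.png"); W=cloud(c,d); ok=d>0
    for t,cen,a in(("two",(.5055,-.2765),13),("three",(.497,.273),-8.6)):
        L=(W[...,:2]-cen)@R(np.radians(a)); m=ok&(abs(L[...,0])<.11)&(abs(L[...,1])<.045)
        for x0 in([-.033,.033] if t=="two" else[-.066,0,.066]):
            k=m&(abs(L[...,0]-x0)<.033)&(W[...,2]>.02)
            if k.sum()<20: print(c,t,x0,"hidden");continue
            zt=np.percentile(W[k][:,2],97); q=L[k&(W[...,2]>zt-.005)]
            print(c,t,x0,"ztop",zt.round(3),"off mm",np.round(np.array(cv2.minEnclosingCircle((q*1000).astype(np.float32))[0])-[x0*1000,0],1))
        r=manip.silhouettes(c,"tray_"+t)
        if r:
            P=W[r[0]["region"]&ok]; P=P[(abs(P[:,2])<.02)]; print(c,t,np.round(cv2.minAreaRect((P[:,:2]*1000).astype(np.float32))[0],1))
    for n,e in {"petri":(.438,.123),"mailer":(.563,-.004),"cap":(.68,.12)}.items():
        P=W[ok&(np.hypot(W[...,0]-e[0],W[...,1]-e[1])<.05)&(W[...,2]>.008)]
        print(c,n,np.round(cv2.minEnclosingCircle((P[:,:2]*1000).astype(np.float32))[0],1) if len(P)>20 else None)
a=cv2.imread("pics/top5.png");b=cv2.imread("pics/side5.png")
cv2.imwrite("pics/end.png",np.hstack([cv2.resize(a[70:300],(400,164)),cv2.resize(b,(400,300))[90:254]]).repeat(1,0))
print(manip.get_state()["tool_pos"],manip.get_state()["t"])
E
```

```text
t: 35.0
tool_pos: [0.351, 0.5487, 0.3861]
ee_rot: [[-0.975, -0.224, 0.0], [-0.224, 0.975, -0.001], [-0.0, -0.001, -1.0]]
contact_force: [0.3, 0.8, -1.1]
width: 0.0859
top two -0.033 ztop 0.048 off mm [1.6 1. ]
top two 0.033 ztop 0.065 off mm [2.7 1.4]
top two [ 504.9 -275.6]
top three -0.066 ztop 0.047 off mm [1.5 0.9]
top three 0 ztop 0.056 off mm [1.  1.6]
top three 0.066 ztop 0.051 off mm [-1.2  0.4]
top three [496.8 276.5]
top petri [439.9 125.9]
top mailer [563.6  -3.5]
top cap [682.3 121.8]
side two -0.033 ztop 0.049 off mm [-1.8 -3.1]
side two 0.033 ztop 0.066 off mm [-1.5 -2.1]
side two [ 506.4 -273.5]
side three -0.066 ztop 0.046 off mm [ 2.1 -1.9]
side three 0 ztop 0.055 off mm [ 1.2 -1.1]
side three 0.066 ztop 0.05 off mm [-1.8 -4.9]
side three [493.9 270.1]
side petri [437.7 121.1]
side mailer [560.6  -8. ]
side cap [680.5 115.7]
[0.35087471 0.54907431 0.38646712] 35.3
```

View pics/side5.png

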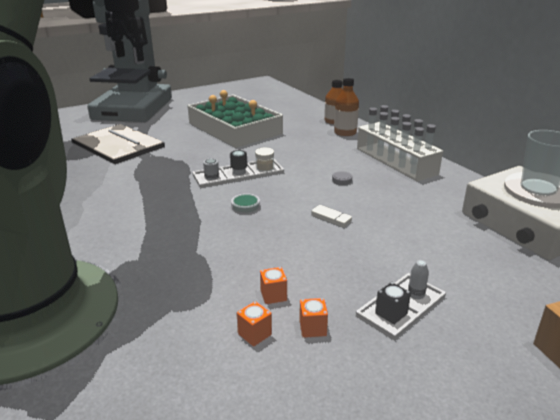

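View pics/top5.png

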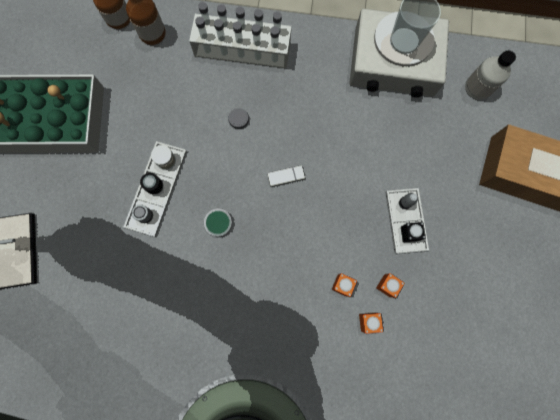

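Both views show all five parts upright: the short objective, eyepiece and pot at side (211,168), (238,160) and (264,158), and the cube and long objective at (393,301) and (419,278). Offsets from the compartment centres are at most 5 mm, and the tops sit about 4 mm higher than on the bench. Handing in.

```bash
python3 -c "
from rig import manip
print(manip.job_done())"
```

```text
the job is handed in; nothing more can be done
None
```

Both kits are made up and the job is handed in at about 35 s on the robot's clock. No verdict was reported.

- **Tray of two:** the long objective is in the far compartment and the black filter cube in the near one. The three orange cubes were left alone.
- **Tray of three:** the pot is in the far compartment, the eyepiece in the middle and the short objective in the near one.

In my last check, both cameras showed every part upright and within about 5 mm of its compartment centre (26 mm allowed). Part tops were about 4 mm higher than on the bench, which fits standing on the tray floor. The petri dish, slide mailer and dust cap measured within about 2 mm of their start positions. The arm was clear of everything, with only about 1 N on the wrist.

The two cameras disagree with each other by a steady 3 to 6 mm, mostly in y, which is well inside the tolerances. No check failed.

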